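# Load a sample tub into the settling table

### The job

Load the green-lidded tub into the vibrating settling table: slide it over the deck, standing, until it touches the long steel guide rail, then push it along the rail, keeping it against the rail, past the red spring latch and against the rubber buffer until the latch has sprung fully shut behind it and holds it there. Then press the green start button and let go. Push gently: the thin tub cracks above about 20 N, so feel for the end of travel instead of ramming it, and leave everything else where it is.

Things in the scene. Friction and masses are not known exactly. Their poses are not given: they have to be found in the camera images.
- settler: The bench settling table: flat deck, top 50 mm above its origin, yellow control housing at one end. Origin: on the bench under the deck. z up; -y is the loading direction (along the rail, towards the yellow housing); +x points at the guide rail. Below, x and y are mm in this frame. Deck: x -150 to 85, y -87 to 430; chequer plate loading shelf from y = 70 on, plain steel before.
- rail_mid (a point): A point (x = 55, y = 150) on the inner face of the long steel guide rail, 44 mm above the deck. The rail is a fixed straight strip: inner face in the plane x = 55, from y = -75 to 410, 28 to 60 mm above the deck; nothing stands above it.
- rail_end (a point): Far end of the rail (x = 55, y = -75). Near it a sprung rubber buffer (56 mm wide, 44 mm above the deck) meets the tub. Buffer, latch and a short outer guide sit on a blue carriage clamped anew each time: a home tub's axis lies anywhere from y = 0 to 20. Besides sliding friction the buffer takes 1.6 N, then 1.6 N per mm: 8 N where the latch snaps, hard stop at 9.6 N.
- tub: The tub to load: black, round, smooth (friction about 0.3 to 0.4), green press-on lid, diameter 110, height 90 mm, 0.48 to 0.82 kg. Origin: centre of the underside, z up. Too wide to grip. It starts standing on the loading shelf 15 to 45 mm clear of the rail, axis at y = 170 to 280. Pushed about 40 mm above the deck it does not tip. More than 20 N cracks it.
- latch (a joint): Angle (rad) of the red spring latch, 30 to 58 mm above the deck. 0 = shut, more = outwards. A tub passing along the rail turns it to about 0.43 with 1 to 4 N; it stays above 0.1 until the tub is 1 mm past home, then snaps shut and holds the tub home. Measured from a home tub's axis its pivot is at x -85, y +83 mm, the shut nose at x -38, y +45; from nose to rail the way is free.
- start (a joint): Travel (m) of the green start button on the yellow housing: 0 = up, 0.006 = fully down, which takes 4 N. More than 0.004 counts as pressed; it springs back.
- start_top (a point): Centre of the top face of the start button (32 mm diameter, pressed straight down), at x = -30, y = -180, 22 mm above the yellow housing, whose top is 115 mm above the bench and spans x -120 to 85, y -270 to -87.
- spare_tub: Bystander: a like tub with an orange lid, 110 mm diameter, 90 mm high, on the bench. Origin: centre of the underside.
- empty_pot: Bystander: an empty black plant pot, 124 mm wide, 110 mm high. Origin: centre of the underside.
- sample_bottle: Bystander: amber bottle, 64 mm wide, 140 mm high. Origin: centre of the underside.
- bench_brush: Bystander: a hand brush lying on the bench. Origin: underside, near its middle.
- scoop: Bystander: an aluminium hand scoop with a blue handle, 200 mm long, 45 mm wide, 36 mm high. Origin: underside, at the back of its blade.
- spare_lid: Bystander: a grey tub lid, 110 mm wide, 21 mm high, on the bench. Origin: centre of the underside.
- brass_weight: Bystander: a brass weight, 38 mm wide, 58 mm high, at the outer far end of the loading shelf, behind the tub. Origin: centre of the underside.
Mind the look-alikes: they are no part of the job. Leave any blue or purple look-alike of the tub alone.

How it is judged:
On the way, in this order (a step that is already met when the one before it is completed fails the run):
1. the tub touches the guide rail while still on the loading shelf (within 4 mm, its axis beyond y = 100 mm) (x of tub in the frame of settler above -0.004 m and y of tub in the frame of settler above 0.1 m), for 0.1 s.
2. the tub is home, the latch shut behind it and the fingers off it (x of tub in the frame of settler above -0.004 m and y of tub in the frame of settler between -0.004 and 0.023 m and value of joint latch below 0.05 rad and contact force between each of the arm, the fingers and tub below 0.1 N), for 0.2 s.
3. the start button is pressed down (value of joint start above 0.004 m), for 0.05 s.
At the end, for the whole second after the job is handed in: The tub stands upright (0.05 rad) and at rest in its home place: touching the guide rail (within 4 mm), past the latch (axis at y = -4 to 23 mm of the settling table), with the latch shut behind it (within 0.05 rad), and the start button is up again (x of tub in the frame of settler above -0.004 m and y of tub in the frame of settler between -0.004 and 0.023 m and value of joint latch below 0.05 rad and angle between tub's own z axis and vertical below 0.05 rad and linear speed of tub below 0.01 m/s and value of joint start below 0.002 m).
It fails at once if the tub is pushed or squeezed with more than 20 N (contact force between any of the fingers, the arm and tub above 20 N).
It fails at once if the tub is more than 8 mm off the guide rail on its last 90 mm (y of tub in the frame of settler below 0.09 m and x of tub in the frame of settler below -0.008 m).
It fails at once if the tub is tipped (0.2 rad) or lifted off the deck (15 mm) (angle between tub's own z axis and vertical above 0.2 rad or z of tub in the frame of settler above 0.065 m).
It fails at once if a bystander is moved by more than 20 mm (distance of any of spare_tub, empty_pot, sample_bottle, bench_brush, scoop, spare_lid, brass_weight from where it was at the start of the episode above 0.02 m).
It also fails if it takes over 70 s, if anything falls off the work surface, if the arm or the gripper's body presses on something with over 40 N, if the wrist force passes 120 N, or if a joint passes its speed limit or range.

### The arm

A 6-joint arm with a two-finger parallel gripper is mounted at the origin on the work surface. World frame = base frame: x ahead of the robot, y to its left, z up, the work surface at z = 0. Lengths are in m, angles in rad, forces in N, time in s.
With the tool pointing down it reaches from about 0.225 to 0.725 m from the base axis. Payload 3.1 kg.
Tool frame: the origin (TCP) lies at the very end of the fingers, on their centre line; the grasp point (between the pads) lies manip.grip_depth behind it (manip.grip_depth is the distance from the TCP to the grasp point, in m); z points along the fingers, y is the direction in which the jaws open and shut (so a half turn about z gives the same grasp; the last joint's range is limited). The gripper opens to 85 mm and grips with 20 to 120 N. Pads are 22 mm wide; open, the fingers measure 114 mm over their backs; the gripper's body (76 mm by 85 mm) begins 54 mm behind the grasp point. The pads swing forward as they close: fully open they stand 13 mm farther back than shut.
Start: joints at [-1.263, 0.048, 0.099, 1.622, 0, 1.443], TCP at [0.222, -0.476, 0.197] pointing down, gripper open.
Joint ranges: [-2.91, 2.91], [-0.99, 1.94], [-1.21, 1.42], [-2.12, 2.29], [-1.49, 1.47], [-3.14, 3.14]. Speed limits (rad/s): [2.79, 2.79, 3.14, 3.14, 3.14, 3.14].

### API

Orientations are given as a unit quaternion [x, y, z, w].
In Python, from plant import manip gives the robot as it stands. The module is installed in compiled form; this text tells all that it offers.
- The arm moves only by the tool send_rows, never from a script. Its argument "commands" is text: rows parted by semicolons, each of 7 numbers parted by spaces: the finger opening in mm, from 0 to 85.4, then the shift along the tool's x, y, z in mm, then the turn, a rotation vector about the tool's x, y, z in degrees. In form: jaw x y z ax ay az; .... A call has 1 to 20 rows; each row is the pose to reach, as a shift and turn from the pose commanded when the call began, along the tool's axes at that moment; what a row does not reach only later rows make up. A row lasts 1/12 s, in which the tool goes at most 41.7 mm and 7.16 degrees, less where a joint would pass 70% of its speed; a pose out of reach is approached as far as the arm can. A call with a gripper value outside its range is refused whole. The fingers move at their own pace and stop on an object; "force" is the grip in N (left out, the last holds). Time passes only in rows, so rows that repeat a pose let the fingers close. It gives the time, the measured TCP pose, the force and the opening at its end, in the units of the state.
- manip.observe(): the state, without advancing time (a new reading comes with each control period).
- manip.snapshot(name): name is "scene" or "top"; returns (picture, depth): 480x640x3 uint8, red, green, blue; 480x640 float32, m along the optical axis (not along the pixel's ray), 0 where there is no reading.
- manip.calibration(name): a dict with "intrinsics" (3x3 intrinsics, pixels), "distortion" ([k1, k2, p1, p2, k3] as OpenCV has them; the pictures are not rectified), "R" (3x3) and "t" (3): a world point X has camera coordinates R X + t. Camera axes: x right, y down, z forward; pixel columns grow to the right and rows downward; lengths in m; the calibration is good to about 2 mm. A picture is of the moment at which its call begins. calibration takes no time and is no camera call.
- manip.close_job(): hands the job in, once; it reports no verdict.
The state is a dict: "time_s": time; "q": joint angles; "joint_vel": joint speeds; "tau": joint torques, N m; "eef_pos": TCP position; "eef_rot": TCP orientation; "ft_force": force on the tool from outside, world axes, zero at the start; "torque": the same for the moment, N m; "grip_width": opening from 0.0 (shut) to 1.0 (fully open).
Only numpy, scipy, OpenCV 4.12 (cv2) and the standard library are available. Lean on these libraries where they do the work, as an engineer would, in place of code of your own. Each camera call takes 0.05 s, during which the arm holds its last target. There are 200 camera calls.

## Working session

There is one attempt and no reset: what is moved stays moved. The work goes in short steps, Python scripts to look and compute and a tool call to move; the robot and the scene stay as the last step left them, time stands still between calls to the robot, and variables do not carry over. Pictures are saved under pics/ and viewed, about 8 in all and at most 12, crops included, and the job is handed in when it is done.

Besides the shell and the picture viewer there is one more tool, called after "Request:" in YAML: its name, and indented under it one key for each argument. send_rows: Moves the arm, as the interface text tells. Its arguments: {"type":"object","properties":{"commands":{"type":"string"},"force":{"type":"number"}},"required":["commands"]}

```bash
mkdir -p pics; python3 - <<'E'
from plant import manip
import cv2,numpy as np
print(manip.observe(), manip.grip_depth)
for n in("scene","top"):
    p,d=manip.snapshot(n); cv2.imwrite(f"pics/{n}0.png",p[:,:,::-1]); np.save(f"{n}0.npy",d); print(n,manip.calibration(n))
E
```

```text
{'time_s': 0.0, 'q': array([-1.26277610e+00,  4.87524880e-02,  9.75624172e-02,  1.62198089e+00,
        1.10252123e-05,  1.44295762e+00]), 'joint_vel': array([ 7.87041810e-04,  1.05015977e-03, -3.98761165e-05,  1.77186541e-04,
        1.40370435e-03,  5.83464473e-06]), 'tau': array([ 2.38719522e-04, -3.38779700e+01,  3.20016289e+01,  2.01724435e-02,
       -1.06386692e-04,  1.11202158e-05]), 'eef_pos': array([ 0.22141051, -0.47526094,  0.19579859]), 'eef_rot': array([ 9.76346522e-01,  2.16208368e-01, -1.01331589e-04, -1.18299993e-03]), 'ft_force': array([-0.44406446,  0.20811807, -0.04662612]), 'torque': array([8.11223528e-03, 3.58922820e-05, 2.61435458e-02]), 'grip_width': 0.9982254717840443} 0.0187
scene {'intrinsics': array([[443.55960993,   0.        , 315.31576534],
       [  0.        , 443.55960993, 235.99030089],
       [  0.        ,   0.        ,   1.        ]]), 'distortion': array([-0.0998121,  0.       ,  0.       ,  0.       ,  0.       ]), 'R': array([[-0.74132753,  0.67113391,  0.00357204],
       [ 0.37882608,  0.4228289 , -0.82322932],
       [-0.55400748, -0.60892938, -0.56769774]]), 't': array([ 0.38975143, -0.08395729,  1.53196868])}
top {'intrinsics': array([[598.38894713,   0.        , 324.50389468],
       [  0.        , 598.38894713, 235.92223279],
       [  0.        ,   0.        ,   1.        ]]), 'distortion': array([-0.14254658,  0.        ,  0.        ,  0.        ,  0.        ]), 'R': array([[ 0.01802165, -0.99975334,  0.01298005],
       [-0.98019545, -0.02022675, -0.19699684],
       [ 0.19721079, -0.00917278, -0.98031819]]), 't': array([-0.03322358,  0.5275507 ,  1.61764948])}
```

View pics/top0.png

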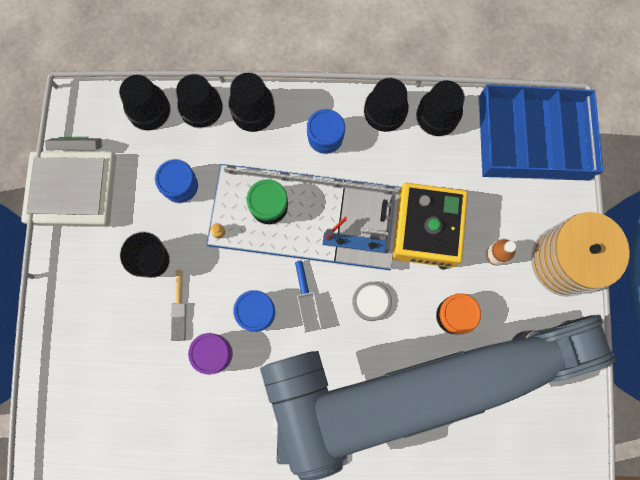

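View pics/scene0.png

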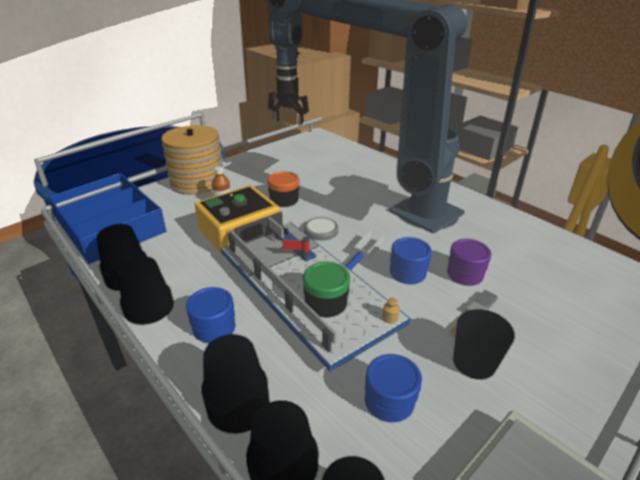

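The top view shows the settler at (207–467, 165–268): green tub at (267,201), rail along the top edge, red latch near (338,227), and start button at about (433,225). I'll enlarge it to read the points accurately.

```bash
python3 - <<'E'
import cv2
p=cv2.imread("pics/top0.png")[155:280,200:475]
cv2.imwrite("pics/crop0.png",cv2.resize(p,(792,360),interpolation=cv2.INTER_CUBIC))
E
```

```text
(no output)
```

View pics/crop0.png

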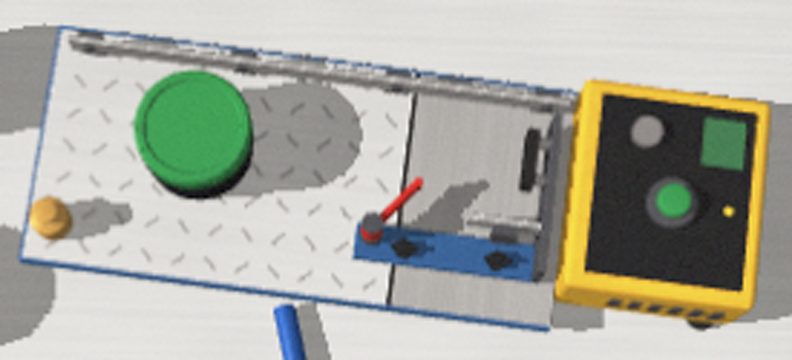

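```bash
cat > h.py <<'E'
import numpy as np,cv2
from plant import manip
def w(px,z,cam="top"):
    c=manip.calibration(cam)
    n=cv2.undistortPoints(np.array([[px]],float),c["intrinsics"],c["distortion"])[0,0]
    R,t=np.array(c["R"]),np.array(c["t"]); o=-R.T@t; d=R.T@np.array([*n,1])
    return o+d*(z-o[2])/d[2]
def fit(S,W):
    S,W=np.array(S)[:,:2],np.array(W)[:,:2]; s=S-S.mean(0); v=W-W.mean(0)
    a=np.arctan2((s[:,0]*v[:,1]-s[:,1]*v[:,0]).sum(),(s*v).sum())
    R=np.array([[np.cos(a),-np.sin(a)],[np.sin(a),np.cos(a)]])
    return a,R,W.mean(0)-R@S.mean(0)
E
python3 - <<'E'
from h import *
crop=lambda u,v:((u+.5)/2.88-.5+200,(v+.5)/2.88-.5+155)
L=[(62,27,85,430,.05),(22,260,-150,430,.05),(549,328,-150,-87,.05),(389,304,-150,70,.05),(673,200,-30,-180,.137),(590,80,85,-87,.115),(770,101,85,-270,.115)]
S=[(a/1000,b/1000) for _,_,a,b,_ in L]; W=[w(crop(u,v),z) for u,v,_,_,z in L]
a,R,o=fit(S,W); print("yaw",a,"o",o)
print("resid mm",np.round(((np.array(S)@R.T+o)-np.array(W)[:,:2])*1000,1).tolist())
for n,u,v,z in[("tub",193,127,.14),("pivot",371,224,.108),("nose",420,182,.108),("buffer",524,160,.1),("weight",48,215,.108),("railfar",75,43,.11),("railnear",560,106,.11)]:
    X=w(crop(u,v),z); print(n,X.round(4),"settler mm",(R.T@(X[:2]-o)*1000).round(1))
np.savez("pose",a=a,o=o)
# depth-based check: top points of lid, rail in settler frame
d=np.load("top0.npy"); c=manip.calibration("top")
vv,uu=np.mgrid[150:285,195:480]; z=d[150:285,195:480].ravel()
n=cv2.undistortPoints(np.stack([uu.ravel(),vv.ravel()],1).astype(float)[:,None],c["intrinsics"],c["distortion"])[:,0]
P=(np.c_[n,np.ones(len(n))]*z[:,None]-c["t"])@np.array(c["R"])
p=cv2.imread("pics/top0.png")[150:285,195:480].reshape(-1,3).astype(int)
Q=(P[:,:2]-o)@R*1000
g=(p[:,1]>p[:,2]+40)&(p[:,1]>p[:,0]+30)
m=g&(Q[:,1]>100)&(z>0); print("lid",m.sum(),Q[m].min(0),Q[m].max(0),(np.percentile(Q[m],[1,99],axis=0)).mean(0),np.median(P[m,2]))
m=g&(Q[:,1]<-100)&(abs(Q[:,0]+30)<25); print("btn",m.sum(),Q[m].mean(0),np.median(P[m,2]))
m=(z>0)&(Q[:,0]>40)&(Q[:,0]<80)&(Q[:,1]>-60)&(Q[:,1]<400)&(P[:,2]>.095)&(P[:,2]<.125)
for lo in(-50,50,150,250,330):
    k=m&(Q[:,1]>lo)&(Q[:,1]<lo+60); print("rail",lo,k.sum(),Q[k,0].min() if k.any() else 0,Q[k,0].max() if k.any() else 0)
r=(p[:,2]>150)&(p[:,1]<70)&(p[:,0]<70); print("latch red",Q[r].min(0),Q[r].max(0),P[r,2].mean())
E
```

```text
yaw -0.11361108016018995 o [ 0.59886033 -0.13915533]
resid mm [[-1.3, 0.5], [2.4, 1.0], [-0.0, -1.3], [-2.7, 0.1], [-0.7, -1.5], [3.4, 4.5], [-1.0, -3.3]]
tub [0.6088 0.1344 0.14  ] settler mm [-21.2 272.9]
pivot [ 0.5267 -0.0331  0.108 ] settler mm [-83.7  97.2]
nose [ 0.5681 -0.0786  0.108 ] settler mm [-37.4  56.6]
buffer [ 0.5937 -0.1779  0.1   ] settler mm [ -0.8 -39.1]
weight [0.5291 0.2708 0.108 ] settler mm [-115.7  399.5]
railfar [0.6979 0.254  0.11  ] settler mm [ 53.9 401.9]
railnear [ 0.645  -0.2114  0.11  ] settler mm [ 54.  -66.6]
lid 1299 [-74.67262974 219.61980904] [ 55.27137207 336.79662354] [-20.73240089 273.7882787 ] 0.13883586584671903
btn 113 [ -29.33630429 -178.99339362] 0.13650071332049912
rail -50 85 52.86748449790302 69.67415018462601
rail 50 96 53.11344072097 69.04592098125975
rail 150 66 51.81237384735852 61.43916903135951
rail 250 82 52.482859070997065 69.01564442166814
rail 330 87 52.071496424214324 70.85538679435561
latch red [-412.49882365   57.49701275] [-35.31325427 103.03659034] 0.15247625230733927
```

```bash
cat >> h.py <<'E'
from scipy.spatial.transform import Rotation as Ro
P=np.load("pose.npz") if __import__("os").path.exists("pose.npz") else None
def sett(x,y,z):  # settler mm (z above bench) -> world m
    a=float(P["a"]); R=np.array([[np.cos(a),-np.sin(a)],[np.sin(a),np.cos(a)]])
    return np.array([*(R@[x/1e3,y/1e3]+P["o"]),z/1e3])
def state():
    s=manip.observe(); a=float(P["a"]); R=np.array([[np.cos(a),-np.sin(a)],[np.sin(a),np.cos(a)]])
    return s,R.T@(s["eef_pos"][:2]-P["o"])*1e3,R.T@s["ft_force"][:2]
def plan(x,y,z,yaw,tilt=0):
    """tool shift mm / rotvec deg to a pose: tool x at world yaw deg, tip leaning to tool -x by tilt deg"""
    s,p,f=state(); R0=Ro.from_quat(s["eef_rot"])
    T=Ro.from_matrix(np.c_[[np.cos(np.radians(yaw)),np.sin(np.radians(yaw)),0],[np.sin(np.radians(yaw)),-np.cos(np.radians(yaw)),0],[0,0,-1]])*Ro.from_euler("y",-tilt,degrees=True)
    print("at",p.round(1),round(s["eef_pos"][2]*1e3,1),"f",f.round(2),"t",round(s["time_s"],2),"q",s["q"].round(2))
    print("shift",(R0.inv().apply(sett(x,y,z)-s["eef_pos"])*1e3).round(1),"rotvec",((R0.inv()*T).as_rotvec(degrees=True)).round(2),"world",sett(x,y,z).round(3))
E
python3 -c "
from h import *
plan(-115,273,197,173.5,0)"
```

```text
at [-336.9 -376.8] 195.9 f [0.3  1.11] t 0.1 q [-1.26  0.05  0.1   1.62 -0.    1.44]
shift [ 528.6 -438.3    0. ] rotvec [-3.0000e-02 -1.7000e-01 -1.4853e+02] world [0.516 0.145 0.197]
```

Request:
send_rows:
  commands: "0 528.6 -438.3 0 0 -0.2 -148.5;0 528.6 -438.3 0 0 -0.2 -148.5;0 528.6 -438.3 0 0 -0.2 -148.5;0 528.6 -438.3 0 0 -0.2 -148.5;0 528.6 -438.3 0 0 -0.2 -148.5;0 528.6 -438.3 0 0 -0.2 -148.5;0 528.6 -438.3 0 0 -0.2 -148.5;0 528.6 -438.3 0 0 -0.2 -148.5;0 528.6 -438.3 0 0 -0.2 -148.5;0 528.6 -438.3 0 0 -0.2 -148.5;0 528.6 -438.3 0 0 -0.2 -148.5;0 528.6 -438.3 0 0 -0.2 -148.5;0 528.6 -438.3 0 0 -0.2 -148.5;0 528.6 -438.3 0 0 -0.2 -148.5;0 528.6 -438.3 0 0 -0.2 -148.5;0 528.6 -438.3 0 0 -0.2 -148.5;0 528.6 -438.3 0 0 -0.2 -148.5;0 528.6 -438.3 0 0 -0.2 -148.5;0 528.6 -438.3 0 0 -0.2 -148.5;0 528.6 -438.3 0 0 -0.2 -148.5"
  force: 20

```text
time_s: 1.77
eef_pos: [0.5154, 0.1453, 0.196]
eef_rot: [0.099, 0.995, -0.002, -0.001]
ft_force: [0.0, -0.4, 0.7]
grip_width: -0.002
```

```bash
python3 -c "
from h import *
plan(-115,273,88,173.5,5)"
```

```text
at [-115.2  273.2] 196.0 f [ 0.09 -0.42] t 1.77 q [ 0.15  0.08  0.13  1.62 -0.    0.35]
shift [ -0.3   0.2 108. ] rotvec [-0.39 -5.07 -4.83] world [0.516 0.145 0.088]
```

Request:
send_rows:
  commands: "0 0 0 30 -0.4 -5 -4.8;0 0 0 60 -0.4 -5 -4.8;0 0 0 90 -0.4 -5 -4.8;0 0 0 107 -0.4 -5 -4.8;0 0 0 107 -0.4 -5 -4.8;0 -8 0 107 -0.4 -5 -4.8;0 -16 0 107 -0.4 -5 -4.8;0 -22 0 107 -0.4 -5 -4.8;0 -22 0 107 -0.4 -5 -4.8;0 -22 0 107 -0.4 -5 -4.8"

```text
time_s: 2.6
eef_pos: [0.5392, 0.1397, 0.0918]
eef_rot: [0.061, 0.997, -0.002, 0.045]
ft_force: [0.3, -0.1, 0.1]
grip_width: -0.001
```

```bash
python3 -c "
from h import *
plan(-70,273,88,173.5,5)
p,d=manip.snapshot('top'); q,_=manip.snapshot('scene')
a=cv2.resize(p[155:280,200:380],(720,500),interpolation=cv2.INTER_CUBIC);cv2.imwrite('pics/c1.png',a[:,:,::-1])
b=cv2.resize(q[200:370,220:420],(640,544),interpolation=cv2.INTER_CUBIC);cv2.imwrite('pics/c1s.png',b[:,:,::-1])"
```

```text
at [-90.9 270.3] 91.8 f [ 0.3  -0.06] t 2.6 q [ 0.15  0.03 -0.13  1.32 -0.02  0.27]
shift [-20.4   2.9   5.7] rotvec [ 0.05  0.2  -0.52] world [0.56  0.14  0.088]
```

View pics/c1s.png

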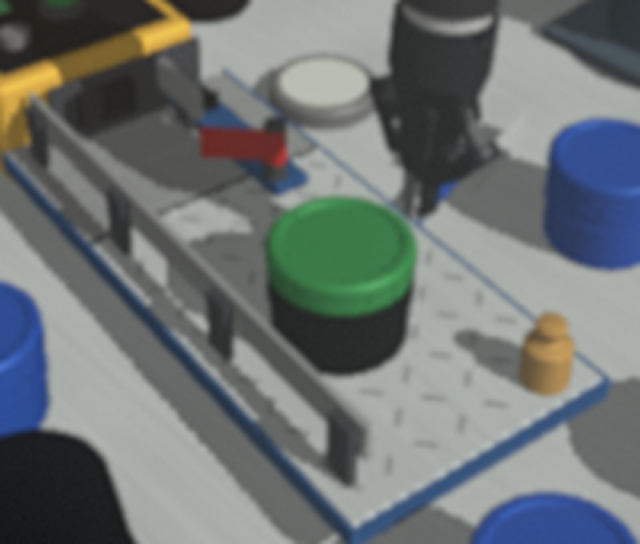

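The scene crop shows the shut fingers standing beside the green tub, on the side away from the rail. The way to the rail is clear.

Request:
send_rows:
  commands: "0 -2 1 1.5 0 0 0;0 -4 2 3 0 0 0;0 -6 3 5 0 0 0;0 -8 3 5 0 0 0;0 -10 3 5.2 0 0 0;0 -12 3 5.4 0 0 0;0 -14 3 5.6 0 0 0;0 -16 3 5.7 0 0 0;0 -16 3 5.7 0 0 0"

```text
time_s: 3.45
eef_pos: [0.554, 0.1407, 0.0855]
eef_rot: [0.061, 0.997, -0.002, 0.044]
ft_force: [-1.4, 0.5, -1.0]
grip_width: 0.004
```

```bash
cat > tub.py <<'E'
from h import *
a=float(P["a"]); R=np.array([[np.cos(a),-np.sin(a)],[np.sin(a),np.cos(a)]])
def tub(save=None):
    p,d=manip.snapshot("top"); c=manip.calibration("top")
    h=p.astype(int); m=((h[...,1]>h[...,0]+40)&(h[...,1]>h[...,2]+30)).astype(np.uint8); m[:,390:]=0
    n,l,st,ce=cv2.connectedComponentsWithStats(m); k=1+st[1:,4].argmax(); v,u=np.nonzero(l==k)
    q=cv2.undistortPoints(np.c_[u,v].astype(float)[:,None],c["intrinsics"],c["distortion"])[:,0]
    Rc,t=c["R"],c["t"]; o=-Rc.T@t; D=np.c_[q,np.ones(len(q))]@Rc; X=o+D*((.1389-o[2])/D[:,2])[:,None]
    Q=(X[:,:2]-P["o"])@R*1e3
    print("lid px",len(u),"lo",Q.min(0).round(1),"hi",Q.max(0).round(1),"mid",((Q.min(0)+Q.max(0))/2).round(1))
    if save: cv2.imwrite(save,p[:,:,::-1])
if __name__=="__main__":
    tub()
E
python3 -c "
from tub import *
plan(-67,273,88,173.5,5); tub()"
```

```text
at [-76.3 273. ] 85.5 f [-1.45  0.33] t 3.45 q [ 0.15  0.07 -0.1   1.31 -0.02  0.27]
shift [-9.5  0.1 -1.7] rotvec [-0.    0.01 -0.48] world [0.563 0.14  0.088]
lid px 563 lo [-58.7 219. ] hi [ 39.  286.4] mid [ -9.8 252.7]
```

```bash
python3 -c "
import tub
p=tub.cv2.imread('pics/top0.png')[:,:,::-1]
tub.manip.snapshot=lambda n:(p,None)
tub.tub()"
```

```text
lid px 1305 lo [-77.9 218.6] hi [ 32.8 328.9] mid [-22.5 273.8]
```

Request:
send_rows:
  commands: "0 -2 0 -0.4 0 0 0;0 -4 0 -0.6 0 0 0;0 -6 0 -1 0 0 0;0 -8 0 -1.2 0 0 0;0 -10 0 -1.5 0 0 0;0 -10 0 -1.5 0 0 0"

```text
time_s: 4.0
eef_pos: [0.5645, 0.1394, 0.0884]
eef_rot: [0.061, 0.997, -0.002, 0.044]
ft_force: [-0.9, 0.4, -1.0]
grip_width: -0.001
```

```bash
python3 -c "
from tub import *
plan(-60,273,88,173.5,5); tub()"
```

```text
at [-65.7 272.9] 88.4 f [-0.89  0.27] t 4.0 q [ 0.14  0.1  -0.07  1.32 -0.02  0.26]
shift [-5.7  0.1  0.9] rotvec [ 0.01  0.1  -0.5 ] world [0.57  0.139 0.088]
lid px 543 lo [-47.8 219.4] hi [ 49.2 282.8] mid [  0.7 251.1]
```

Request:
send_rows:
  commands: "0 -1 0 0 0 0 0;0 -2 0 0 0 0 0;0 -3 0 0 0 0 0;0 -4 0 0 0 0 0;0 -4 0 0 0 0 0"

```text
time_s: 4.47
eef_pos: [0.5679, 0.1391, 0.0884]
eef_rot: [0.061, 0.997, -0.002, 0.044]
ft_force: [-1.7, 0.2, -0.3]
grip_width: 0.006
```

```bash
python3 -c "
from tub import *
plan(-60,273,88,173.5,5); tub()"
```

```text
at [-62.3 272.9] 88.4 f [-1.68  0.03] t 4.47 q [ 0.14  0.11 -0.06  1.32 -0.02  0.26]
shift [-2.2  0.1  0.6] rotvec [ 0.01  0.05 -0.49] world [0.57  0.139 0.088]
lid px 542 lo [-42.4 218.7] hi [ 52.7 283.2] mid [  5.2 251. ]
```

Request:
send_rows:
  commands: "0 -0.6 0 0 0 0 0;0 -1.2 0 0 0 0 0;0 -1.8 0 0 0 0 0;0 -1.8 0 0 0 0 0"

```text
time_s: 4.85
eef_pos: [0.5693, 0.1389, 0.0885]
eef_rot: [0.061, 0.997, -0.002, 0.044]
ft_force: [-2.9, -0.1, -0.5]
grip_width: -0.001
```

Request:
send_rows:
  commands: "0 -0.6 0 0 0 0 0;0 -1.2 0 0 0 0 0;0 -1.2 0 0 0 0 0"

```text
time_s: 5.1
eef_pos: [0.5693, 0.1389, 0.0884]
eef_rot: [0.061, 0.997, -0.002, 0.043]
ft_force: [-5.3, 1.1, 0.3]
grip_width: -0.003
```

Force is rising while the TCP stands still, so the tub is on the rail. Next I back off and go round behind it.

Request:
send_rows:
  commands: "0 10 0 0 0 0 0;0 30 0 0 0 0 0;0 35 0 0 0 0 0;0 35 0 -35 0 0 0;0 35 0 -70 0 0 0;0 35 0 -100 0 0 0;0 35 0 -100 0 0 0"

```text
time_s: 5.68
eef_pos: [0.5326, 0.1446, 0.1946]
eef_rot: [0.061, 0.997, -0.001, 0.052]
ft_force: [0.1, 0.4, 1.0]
grip_width: 0.0
```

```bash
python3 -c "
from tub import *
plan(-9,352,189,91.5,5); tub('pics/t2.png')"
```

```text
at [-98.  274.4] 194.6 f [0.03 0.45] t 5.68 q [ 0.16 -0.    0.04  1.51 -0.02  0.28]
shift [-87.3  78.3  15.2] rotvec [ 8.03  0.61 81.13] world [0.63  0.212 0.189]
lid px 888 lo [-53.4 218.3] hi [ 54.4 307. ] mid [  0.5 262.6]
```

Request:
send_rows:
  commands: "0 -87.3 78.3 15.2 8 0.6 81.1;0 -87.3 78.3 15.2 8 0.6 81.1;0 -87.3 78.3 15.2 8 0.6 81.1;0 -87.3 78.3 15.2 8 0.6 81.1;0 -87.3 78.3 15.2 8 0.6 81.1;0 -87.3 78.3 15.2 8 0.6 81.1;0 -87.3 78.3 15.2 8 0.6 81.1;0 -87.3 78.3 15.2 8 0.6 81.1;0 -87.3 78.3 15.2 8 0.6 81.1;0 -87.3 78.3 15.2 8 0.6 81.1;0 -87.3 78.3 15.2 8 0.6 81.1;0 -87.3 78.3 15.2 8 0.6 81.1;0 -87.3 78.3 15.2 8 0.6 81.1;0 -87.3 78.3 15.2 8 0.6 81.1"

```text
time_s: 6.9
eef_pos: [0.6251, 0.2108, 0.1768]
eef_rot: [0.696, 0.716, -0.037, 0.026]
ft_force: [-0.5, -0.9, 0.2]
grip_width: -0.001
```

```bash
python3 -c "
from tub import *
plan(-9,352,89,91.5,5)"
```

```text
at [-13.6 350.7] 176.8 f [-0.41 -0.94] t 6.9 q [ 0.27  0.47  0.56  1.7  -0.08  1.81]
shift [ 8.5  6.2 87.3] rotvec [-0.94  0.1   0.18] world [0.63  0.212 0.089]
```

Request:
send_rows:
  commands: "0 8.5 6 30 -0.9 0 0;0 8.5 6 60 -0.9 0 0;0 8.5 6 87 -0.9 0 0;0 8.5 6 87 -0.9 0 0;0 8.5 6 87 -0.9 0 0"

```text
time_s: 7.32
eef_pos: [0.627, 0.2111, 0.0877]
eef_rot: [0.696, 0.717, -0.034, 0.03]
ft_force: [0.4, -0.8, 0.8]
grip_width: -0.001
```

```bash
python3 -c "
from tub import *
plan(-9,242,89,91.5,5); tub('pics/t3.png')
p=cv2.imread('pics/t3.png');cv2.imwrite('pics/c3.png',cv2.resize(p[140:280,190:400],(780,520),interpolation=cv2.INTER_CUBIC))"
```

```text
at [-11.8 351.2] 87.7 f [ 0.52 -0.74] t 7.32 q [ 0.27  0.45  0.36  1.51 -0.09  1.81]
shift [-108.2  -12.8    8.6] rotvec [-0.34  0.16  0.17] world [0.617 0.102 0.089]
lid px 1269 lo [-58.2 218.7] hi [ 53.1 326.2] mid [ -2.6 272.5]
```

View pics/c3.png

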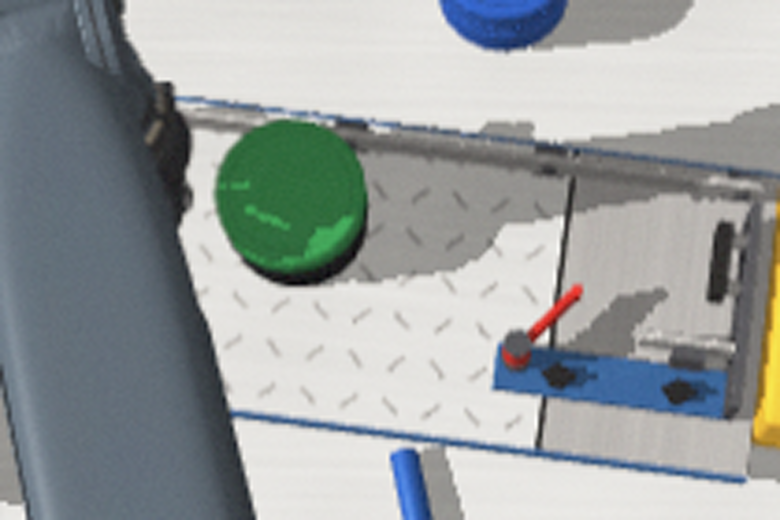

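The crop shows the tub (crop 291,198) touching the rail, with the path to the latch clear and the fingers at its far end. Now I push along the rail.

Request:
send_rows:
  commands: "0 -8 0.2 0.7 0 0 0;0 -13 0.5 1.2 0 0 0;0 -16 0.5 1.5 0 0 0;0 -18 0.2 1.6 0 0 0;0 -20 0 1.8 0 0 0;0 -22 -0.3 2 0 0 0;0 -24 -0.6 2.2 0 0 0;0 -26 -0.9 2.4 0 0 0;0 -28 -1.2 2.5 0 0 0;0 -30 -1.5 2.7 0 0 0"

```text
time_s: 8.2
eef_pos: [0.6282, 0.1818, 0.0903]
eef_rot: [0.696, 0.716, -0.031, 0.031]
ft_force: [-0.6, 3.2, 1.5]
grip_width: -0.002
```

```bash
python3 -c "
from tub import *
plan(-9,280,89,91.5,5); tub()"
```

```text
at [ -7.3 322.2] 90.3 f [-1.    3.14] t 8.2 q [ 0.23  0.42  0.32  1.49 -0.09  1.77]
shift [-41.3  -7.7   5. ] rotvec [-0.05  0.06  0.13] world [0.622 0.14  0.089]
lid px 1283 lo [-58.8 205.7] hi [ 53.8 313.3] mid [ -2.5 259.5]
```

Request:
send_rows:
  commands: "0 -3 -0.7 0.3 0 0 0;0 -6 -1.3 0.7 0 0 0;0 -9 -1.8 1 0 0 0;0 -12 -2.2 1.4 0 0 0;0 -15 -2.6 1.7 0 0 0;0 -18 -3 2 0 0 0;0 -21 -3.4 2.3 0 0 0;0 -24 -3.8 2.6 0 0 0;0 -27 -4.2 2.9 0 0 0;0 -30 -4.6 3.2 0 0 0;0 -33 -5 3.5 0 0 0;0 -36 -5.4 3.8 0 0 0;0 -39 -5.9 4.1 0 0 0;0 -42 -6.3 4.4 0 0 0;0 -45 -6.7 4.7 0 0 0;0 -48 -7.2 5 0 0 0;0 -51 -7.6 5.3 0 0 0;0 -54 -8 5.6 0 0 0;0 -57 -8.4 5.9 0 0 0;0 -60 -8.8 6.2 0 0 0"

```text
time_s: 9.92
eef_pos: [0.6212, 0.1208, 0.0895]
eef_rot: [0.696, 0.716, -0.031, 0.032]
ft_force: [0.5, 4.0, 2.6]
grip_width: 0.009
```

```bash
python3 -c "
from tub import *
plan(-9,200,89,91.5,5); tub()"
```

```text
at [ -7.2 260.8] 89.5 f [0.04 4.06] t 9.92 q [ 0.13  0.35  0.23  1.46 -0.09  1.68]
shift [-59.7 -10.3   5.8] rotvec [-0.04  0.08  0.11] world [0.613 0.061 0.089]
lid px 1295 lo [-58.4 144.7] hi [ 53.7 252.9] mid [ -2.4 198.8]
```

Request:
send_rows:
  commands: "0 -3 -0.4 0.3 0 0 0;0 -6 -0.8 0.6 0 0 0;0 -9 -1.2 0.9 0 0 0;0 -12 -1.6 1.2 0 0 0;0 -15 -2 1.5 0 0 0;0 -18 -2.4 1.8 0 0 0;0 -21 -2.8 2.1 0 0 0;0 -24 -3.2 2.4 0 0 0;0 -27 -3.6 2.6 0 0 0;0 -30 -4 2.9 0 0 0;0 -33 -4.4 3.2 0 0 0;0 -36 -4.8 3.5 0 0 0;0 -39 -5.2 3.8 0 0 0;0 -42 -5.6 4.1 0 0 0;0 -45 -6 4.4 0 0 0;0 -48 -6.4 4.7 0 0 0;0 -51 -6.8 5 0 0 0;0 -54 -7.2 5.3 0 0 0;0 -57 -7.6 5.6 0 0 0;0 -60 -8 5.8 0 0 0"

```text
time_s: 11.63
eef_pos: [0.6149, 0.0603, 0.089]
eef_rot: [0.696, 0.716, -0.031, 0.032]
ft_force: [-1.2, 3.3, 2.1]
grip_width: 0.005
```

```bash
python3 -c "
from tub import *
plan(-9,140,89,91.5,5); tub()"
```

```text
at [ -6.6 200. ] 89.0 f [-1.56  3.13] t 11.63 q [ 0.04  0.3   0.17  1.44 -0.09  1.58]
shift [-58.8 -10.8   5.2] rotvec [-0.03  0.09  0.11] world [0.606 0.001 0.089]
lid px 1281 lo [-58.7  84.8] hi [ 53.7 191.3] mid [ -2.5 138.1]
```

Request:
send_rows:
  commands: "0 -3 -0.4 0.3 0 0 0;0 -6 -0.8 0.6 0 0 0;0 -9 -1.2 0.9 0 0 0;0 -12 -1.6 1.2 0 0 0;0 -15 -2 1.5 0 0 0;0 -18 -2.4 1.8 0 0 0;0 -21 -2.8 2.1 0 0 0;0 -24 -3.2 2.4 0 0 0;0 -27 -3.6 2.6 0 0 0;0 -30 -4 2.9 0 0 0;0 -33 -4.4 3.2 0 0 0;0 -36 -4.8 3.5 0 0 0;0 -39 -5.2 3.8 0 0 0;0 -42 -5.6 4.1 0 0 0;0 -45 -6 4.4 0 0 0;0 -48 -6.4 4.7 0 0 0;0 -51 -6.8 5 0 0 0;0 -54 -7.2 5.3 0 0 0;0 -57 -7.6 5.6 0 0 0;0 -60 -8 5.8 0 0 0"

```text
time_s: 13.35
eef_pos: [0.6089, 0.0011, 0.0888]
eef_rot: [0.696, 0.717, -0.03, 0.031]
ft_force: [-0.0, 5.6, 1.4]
grip_width: 0.0
```

```bash
python3 -c "
from tub import *
plan(-9,90,89,91.5,5); tub('pics/t4.png')
p=cv2.imread('pics/t4.png');cv2.imwrite('pics/c4.png',cv2.resize(p[140:280,250:460],(780,520),interpolation=cv2.INTER_CUBIC))"
```

```text
at [ -5.9 140.5] 88.8 f [-0.64  5.58] t 13.35 q [-0.06  0.27  0.13  1.42 -0.09  1.48]
shift [-49.3 -10.2   4.1] rotvec [ 0.01 -0.04  0.15] world [ 0.6   -0.049  0.089]
lid px 1258 lo [-57.7  25.4] hi [ 53.4 131. ] mid [-2.2 78.2]
```

View pics/c4.png

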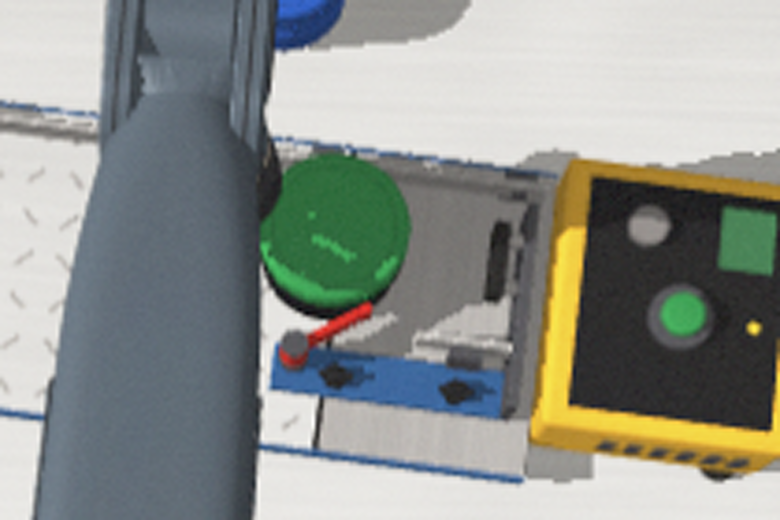

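The crop shows the tub (335,230) on the rail, the latch turned out by the tub, and the buffer ahead at (497,260).

Request:
send_rows:
  commands: "0 -2.5 -0.5 0.2 0 0 0;0 -5 -1 0.4 0 0 0;0 -7.5 -1.4 0.7 0 0 0;0 -10 -1.8 0.9 0 0 0;0 -12.5 -2.2 1.2 0 0 0;0 -15 -2.6 1.4 0 0 0;0 -17.5 -3 1.6 0 0 0;0 -20 -3.3 1.8 0 0 0;0 -22.5 -3.7 2 0 0 0;0 -25 -4 2.3 0 0 0;0 -27.5 -4.4 2.5 0 0 0;0 -30 -4.8 2.8 0 0 0;0 -32.5 -5.1 3 0 0 0;0 -35 -5.5 3.2 0 0 0;0 -37.5 -5.9 3.4 0 0 0;0 -40 -6.2 3.6 0 0 0;0 -42.5 -6.6 3.8 0 0 0;0 -45 -7 4 0 0 0"

```text
time_s: 14.9
eef_pos: [0.6028, -0.0446, 0.0887]
eef_rot: [0.696, 0.716, -0.031, 0.031]
ft_force: [-0.4, 5.0, 2.9]
grip_width: 0.002
```

```bash
python3 -c "
from tub import *
plan(-8,80,89,91.5,5); tub()"
```

```text
at [-6.8 94.4] 88.7 f [-0.99  4.9 ] t 14.9 q [-0.13  0.25  0.1   1.41 -0.09  1.41]
shift [-14.1  -3.2   1. ] rotvec [-0.03  0.    0.15] world [ 0.6   -0.059  0.089]
lid px 1225 lo [-58.3 -20.1] hi [53.7 80.1] mid [-2.3 30. ]
```

Request:
send_rows:
  commands: "0 -1 -0.2 0.1 0 0 0;0 -2 -0.4 0.2 0 0 0;0 -3 -0.5 0.3 0 0 0;0 -4 -0.6 0.4 0 0 0;0 -5 -0.8 0.5 0 0 0;0 -6 -0.9 0.6 0 0 0;0 -7 -1 0.6 0 0 0;0 -8 -1.2 0.7 0 0 0;0 -9 -1.3 0.8 0 0 0;0 -10 -1.5 0.9 0 0 0;0 -11 -1.6 1 0 0 0;0 -12 -1.8 1 0 0 0"

```text
time_s: 15.95
eef_pos: [0.6013, -0.0571, 0.0886]
eef_rot: [0.696, 0.716, -0.031, 0.031]
ft_force: [-1.4, 5.6, 2.4]
grip_width: 0.005
```

Request:
send_rows:
  commands: "0 -1 -0.2 0.1 0 0 0;0 -2 -0.3 0.2 0 0 0;0 -3 -0.4 0.3 0 0 0;0 -4 -0.6 0.4 0 0 0"

```text
time_s: 16.28
eef_pos: [0.6009, -0.0611, 0.0886]
eef_rot: [0.696, 0.716, -0.031, 0.031]
ft_force: [-1.3, 6.4, 2.2]
grip_width: 0.004
```

Request:
send_rows:
  commands: "0 -0.7 -0.1 0.1 0 0 0;0 -1.4 -0.2 0.1 0 0 0;0 -2.1 -0.3 0.2 0 0 0;0 -2.8 -0.4 0.2 0 0 0"

```text
time_s: 16.62
eef_pos: [0.6007, -0.0624, 0.0886]
eef_rot: [0.696, 0.717, -0.03, 0.03]
ft_force: [-0.1, 8.4, 3.3]
grip_width: -0.003
```

```bash
python3 -c "
from tub import *
plan(-8,80,89,91.5,5); tub('pics/t5.png')
p=cv2.imread('pics/t5.png');cv2.imwrite('pics/c5.png',cv2.resize(p[160:260,300:440],(784,560),interpolation=cv2.INTER_CUBIC))"
```

```text
at [-6.9 76.5] 88.6 f [-1.03  8.32] t 16.62 q [-0.17  0.24  0.1   1.41 -0.08  1.38]
shift [ 3.6 -0.6 -0.7] rotvec [-0.01 -0.12  0.17] world [ 0.6   -0.059  0.089]
lid px 1196 lo [-57.5 -38.7] hi [53.5 59.3] mid [-2.  10.3]
```

View pics/c5.png

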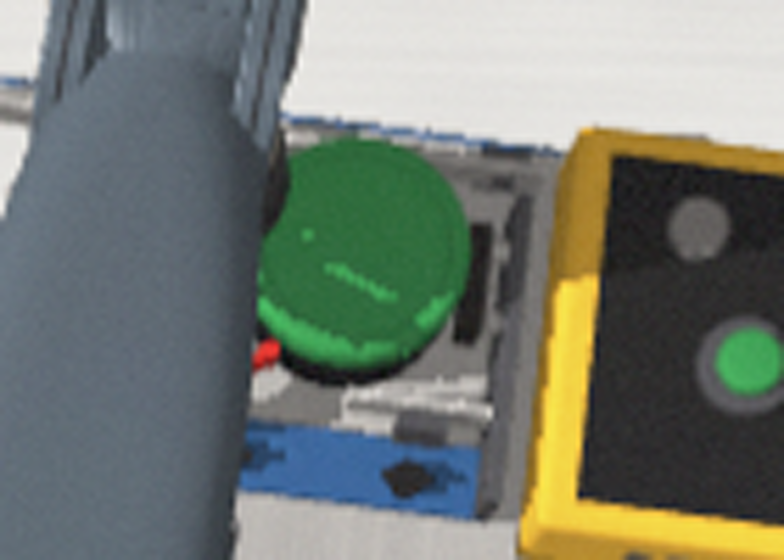

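The tub is at the buffer with the latch still out (its red nose at 268,353 in the crop), and the force is rising. I'll take small steps from here.

Request:
send_rows:
  commands: "0 -0.6 -0.1 0 0 0 0;0 -1.2 -0.2 0.1 0 0 0;0 -1.8 -0.3 0.2 0 0 0;0 -1.8 -0.3 0.2 0 0 0"

```text
time_s: 17.0
eef_pos: [0.6006, -0.0635, 0.0886]
eef_rot: [0.696, 0.717, -0.029, 0.03]
ft_force: [0.3, 9.3, 3.1]
grip_width: -0.002
```

Request:
send_rows:
  commands: "0 -0.6 -0.1 0 0 0 0;0 -1.2 -0.2 0.1 0 0 0;0 -1.2 -0.2 0.1 0 0 0"

```text
time_s: 17.25
eef_pos: [0.6006, -0.0641, 0.0886]
eef_rot: [0.696, 0.717, -0.029, 0.03]
ft_force: [-0.7, 10.6, 3.0]
grip_width: 0.005
```

Request:
send_rows:
  commands: "0 -0.6 -0.1 0 0 0 0;0 -1.2 -0.2 0.1 0 0 0;0 -1.2 -0.2 0.1 0 0 0"

```text
time_s: 17.5
eef_pos: [0.6004, -0.0648, 0.0886]
eef_rot: [0.696, 0.717, -0.028, 0.029]
ft_force: [0.8, 11.2, 3.4]
grip_width: 0.002
```

Request:
send_rows:
  commands: "0 -0.6 -0.1 0 0 0 0;0 -1.2 -0.2 0.1 0 0 0;0 -1.2 -0.2 0.1 0 0 0"

```text
time_s: 17.75
eef_pos: [0.6003, -0.0654, 0.0886]
eef_rot: [0.696, 0.717, -0.028, 0.029]
ft_force: [-0.9, 13.0, 2.9]
grip_width: -0.002
```

```bash
python3 -c "
from tub import *
plan(-8,80,89,91.5,5); tub('pics/t6.png')
h=cv2.imread('pics/t6.png').astype(int)[190:250,300:400]
r=(h[...,2]>110)&(h[...,1]<70)&(h[...,0]<70);v,u=np.nonzero(r);print('red',r.sum(),u.min()+300,u.max()+300,v.min()+190,v.max()+190)
h=cv2.imread('pics/t5.png').astype(int)[190:250,300:400]
r=(h[...,2]>110)&(h[...,1]<70)&(h[...,0]<70);v,u=np.nonzero(r);print('red before',r.sum(),u.min()+300,u.max()+300,v.min()+190,v.max()+190)"
```

```text
at [-6.9 73.4] 88.6 f [-2.33 12.81] t 17.75 q [-0.17  0.24  0.1   1.41 -0.08  1.37]
shift [ 6.6 -0.2 -0.9] rotvec [ 0.06 -0.37  0.25] world [ 0.6   -0.059  0.089]
lid px 1182 lo [-57.2 -42. ] hi [53.8 54. ] mid [-1.7  6. ]Traceback (most recent call last):
  File "<string>", line 5, in <module>
    r=(h[...,2]>110)&(h[...,1]<70)&(h[...,0]<70);v,u=np.nonzero(r);print('red',r.sum(),u.min()+300,u.max()+300,v.min()+190,v.max()+190)
                                                                                       ~~~~~^^
    return umr_minimum(a, axis, None, out, keepdims, initial, where)
ValueError: zero-size array to reduction operation minimum which has no identity
```

```bash
python3 -c "
from tub import *
q,_=manip.snapshot('scene'); cv2.imwrite('pics/s6.png',q[:,:,::-1])
p=cv2.imread('pics/s6.png');cv2.imwrite('pics/c6.png',np.hstack([cv2.resize(x[195:285,220:330],(396,324)) for x in (p[:,:],cv2.imread('pics/t6.png')[-15:,:] if 0 else cv2.imread('pics/scene0.png'))]))"
```

```text
(no output)
```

View pics/c6.png

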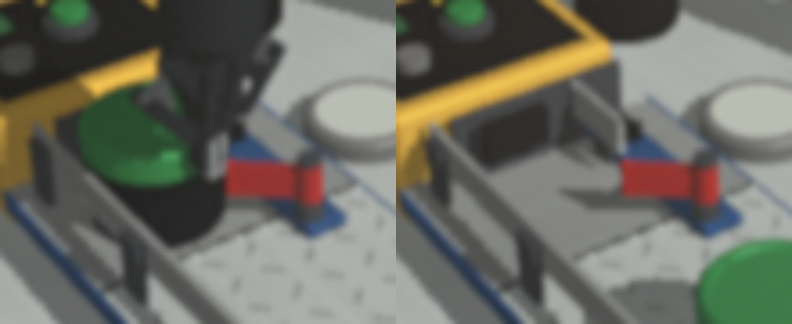

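The latch looks nearly shut compared with the starting picture on the right. One small extra push for certainty.

Request:
send_rows:
  commands: "0 -0.6 -0.1 0 0 0 0;0 -1.2 -0.2 0.1 0 0 0;0 -1.2 -0.2 0.1 0 0 0"

```text
time_s: 18.1
eef_pos: [0.6003, -0.0658, 0.0887]
eef_rot: [0.695, 0.717, -0.027, 0.029]
ft_force: [-0.7, 14.4, 3.6]
grip_width: -0.002
```

Request:
send_rows:
  commands: "0 -0.6 -0.1 0 0 0 0;0 -1 -0.2 0.1 0 0 0;0 -1 -0.2 0.1 0 0 0"

```text
time_s: 18.35
eef_pos: [0.6003, -0.0659, 0.0887]
eef_rot: [0.695, 0.718, -0.026, 0.028]
ft_force: [-0.9, 15.9, 3.6]
grip_width: 0.002
```

The TCP moved only 0.1 mm while the force rose 1.5 N, so this is the hard stop. I'll back off and check whether the latch holds.

Request:
send_rows:
  commands: "0 2 0.3 -0.2 0 0 0;0 4 0.6 -0.4 0 0 0;0 6 0.9 -0.5 0 0 0;0 8 1.2 -0.7 0 0 0;0 12 1.7 -1 0 0 0;0 18 2.6 -1.5 0 0 0;0 30 4 -2.6 0 0 0;0 30 4 -2.6 0 0 0"

```text
time_s: 19.02
eef_pos: [0.6029, -0.0401, 0.0883]
eef_rot: [0.696, 0.717, -0.031, 0.031]
ft_force: [0.0, 0.8, 0.4]
grip_width: -0.0
```

Request:
send_rows:
  commands: "0 0 0 -30 0 0 0;0 0 0 -60 0 0 0;0 0 0 -95 0 0 0;0 0 0 -95 0 0 0"

```text
time_s: 19.35
eef_pos: [0.6064, -0.0334, 0.1918]
eef_rot: [0.696, 0.716, -0.028, 0.037]
ft_force: [0.0, -1.0, 1.9]
grip_width: -0.0
```

```bash
python3 -c "
from tub import *
plan(-30,-180,190,91.5,0); tub('pics/t7.png')
q,_=manip.snapshot('scene')
p=cv2.imread('pics/t7.png')[160:260,300:440]
cv2.imwrite('pics/c7.png',np.hstack([cv2.resize(p,(400,286)),cv2.resize(np.ascontiguousarray(q[195:275,220:330,::-1]),(394,286))]))"
```

```text
at [ -4.5 105.9] 191.8 f [ 0.15 -1.01] t 19.35 q [-0.11  0.24  0.3   1.6  -0.09  1.43]
shift [-278.1  -65.8   26.6] rotvec [0.71 5.25 0.12] world [ 0.549 -0.315  0.19 ]
lid px 1318 lo [-58.5 -39.3] hi [54.2 68.6] mid [-2.1 14.6]
```

View pics/c7.png

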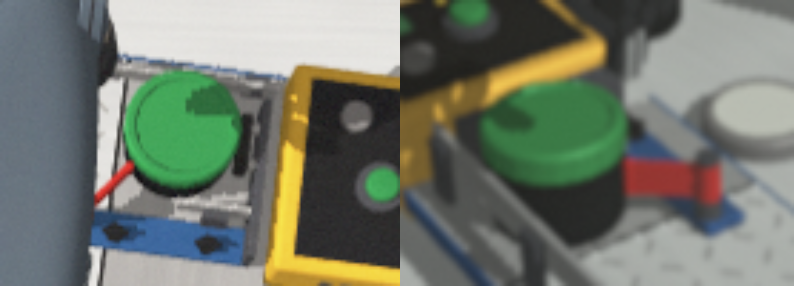

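The tub reads y ≈ 14 and the latch looks shut, but the arm hides its pivot. I'll move above the button and compare the whole latch with the starting picture before pressing.

Request:
send_rows:
  commands: "0 -278 -65.8 26.6 0.7 5.2 0;0 -278 -65.8 26.6 0.7 5.2 0;0 -278 -65.8 26.6 0.7 5.2 0;0 -278 -65.8 26.6 0.7 5.2 0;0 -278 -65.8 26.6 0.7 5.2 0;0 -278 -65.8 26.6 0.7 5.2 0;0 -278 -65.8 26.6 0.7 5.2 0;0 -278 -65.8 26.6 0.7 5.2 0;0 -278 -65.8 26.6 0.7 5.2 0;0 -278 -65.8 26.6 0.7 5.2 0"

```text
time_s: 20.28
eef_pos: [0.5439, -0.3138, 0.1796]
eef_rot: [0.698, 0.716, -0.004, -0.007]
ft_force: [0.4, -0.3, 0.9]
grip_width: -0.0
```

```bash
python3 -c "
from tub import *
plan(-30,-180,137,91.5,0); tub('pics/t8.png')
im=[]
for f in('pics/top0.png','pics/t8.png'):
    p=cv2.imread(f); h=p.astype(int)[205:250,315:360]
    r=(h[...,2]>h[...,1]+70)&(h[...,2]>h[...,0]+70);v,u=np.nonzero(r)
    d=np.polyfit(u,v,1) ;print(f,r.sum(),u.min()+315,u.max()+315,v.min()+205,v.max()+205,'slope deg',np.degrees(np.arctan(d[0])).round(1))
    im.append(cv2.resize(p[195:250,310:365],(396,396),interpolation=cv2.INTER_CUBIC))
cv2.imwrite('pics/c8.png',np.hstack(im))"
```

```text
at [ -34.8 -179.7] 179.6 f [ 0.45 -0.23] t 20.28 q [-0.63  0.34  0.4   1.65 -0.01  0.92]
shift [-1.1  5.4 42.5] rotvec [-0.87 -0.24  0.03] world [ 0.549 -0.315  0.137]
lid px 1323 lo [-58.5 -40.8] hi [54.2 68.6] mid [-2.1 13.9]
pics/top0.png 68 325 346 217 237 slope deg -44.9
pics/t8.png 69 325 346 216 237 slope deg -44.7
```

View pics/c8.png

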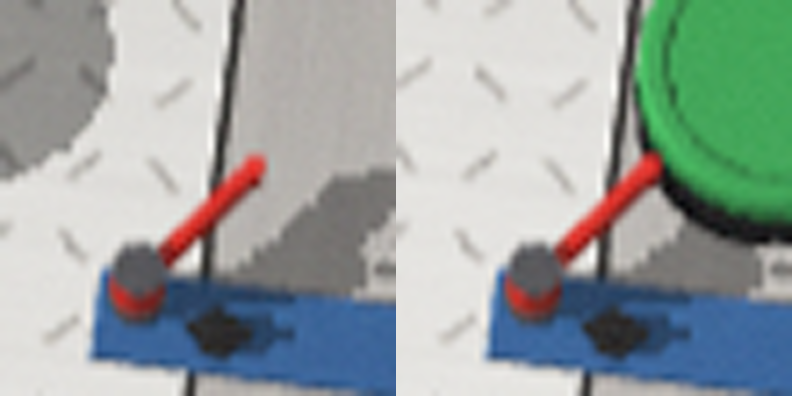

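The latch matches its shut pose (−44.7° against −44.9°, same pixels), with the tub held behind its nose. Now I press the button.

Request:
send_rows:
  commands: "0 -1 5.4 20 -0.9 0 0;0 -1 5.4 38 -0.9 0 0;0 -1 5.4 42 -0.9 0 0;0 -1 5.4 44 -0.9 0 0;0 -1 5.4 46 -0.9 0 0;0 -1 5.4 48 -0.9 0 0;0 -1 5.4 49 -0.9 0 0;0 -1 5.4 49 -0.9 0 0"

```text
time_s: 21.0
eef_pos: [0.5499, -0.3151, 0.1331]
eef_rot: [0.697, 0.717, 0.002, 0.001]
ft_force: [0.5, -0.7, -0.2]
grip_width: -0.003
```

Request:
send_rows:
  commands: "0 0 0 1 0 0 0;0 0 0 2 0 0 0;0 0 0 2 0 0 0"

```text
time_s: 21.25
eef_pos: [0.5495, -0.315, 0.1303]
eef_rot: [0.697, 0.717, 0.002, 0.0]
ft_force: [-0.2, 0.1, -0.1]
grip_width: -0.002
```

```bash
python3 -c "
from tub import *
s,p,f=state();print(p,s['eef_pos'],s['ft_force'])
q,_=manip.snapshot('scene')
cv2.imwrite('pics/c9.png',cv2.resize(np.ascontiguousarray(q[140:260,170:310,::-1]),(784,672))[:600])"
```

```text
[ -29.12146929 -180.34415972] [ 0.54948156 -0.31503544  0.13034914] [-0.17464588  0.11847529 -0.10044986]
```

View pics/c9.png

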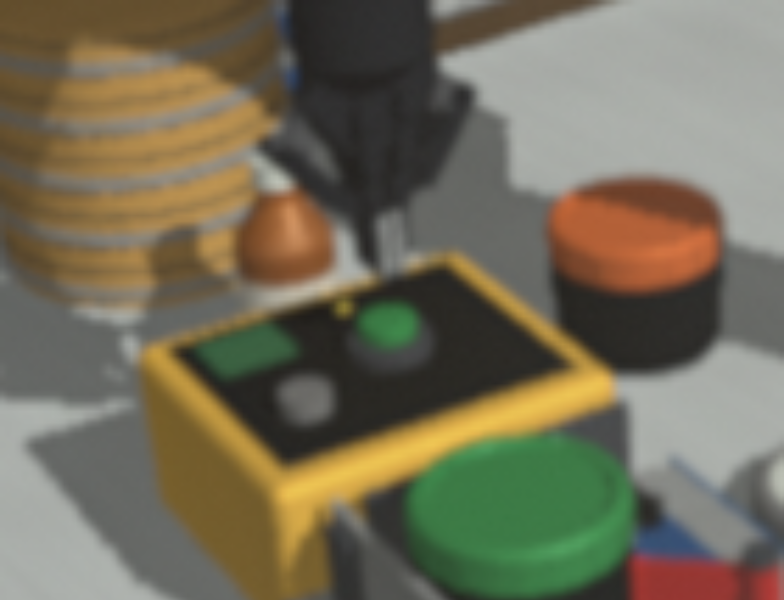

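```bash
python3 -c "
from tub import *
c=manip.calibration('scene')
for n,X in(('tcp',manip.observe()['eef_pos']),('btn',sett(-30,-180,137)),('lid',sett(0,13,140))):
    u=cv2.projectPoints(X[None],cv2.Rodrigues(c['R'])[0],c['t'],c['intrinsics'],c['distortion'])[0].ravel(); print(n,X.round(4),u.round(1),'crop',((u-[170,140])*5.6).round())
for (u,v),z in(((239.6,198),.137),((239.6,198),.13)): 
    X=w((u,v),z,'scene');print('seen btn',X.round(4),R.T@(X[:2]-P['o'])*1e3)
p,d=manip.snapshot('top'); cv2.imwrite('pics/t10.png',p[:,:,::-1]); cv2.imwrite('pics/c10.png',cv2.resize(np.ascontiguousarray(p[170:280,380:500,::-1]),(600,550)))
"
```

```text
tcp [ 0.5494 -0.315   0.1303] [240.2 197.8] crop [393. 324.]
btn [ 0.5486 -0.3146  0.137 ] [240.3 195.8] crop [394. 313.]
lid [ 0.6003 -0.1262  0.14  ] [263.7 226.7] crop [525. 485.]
seen btn [ 0.5578 -0.3051  0.137 ] [ -21.96612764 -169.48838061]
seen btn [ 0.5514 -0.3158  0.13  ] [ -27.17750461 -180.84867172]
```

View pics/c10.png

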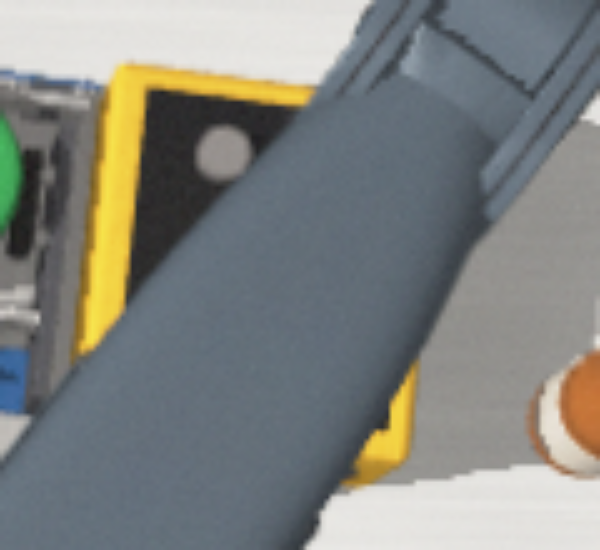

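```bash
python3 -c "
from tub import *
p,d=manip.snapshot('scene'); c=manip.calibration('scene')
for v in range(170,206,2):
  o=[]
  for u in (236,240,243):
    z=d[v,u]; n=cv2.undistortPoints(np.array([[[u,v]]],float),c['intrinsics'],c['distortion'])[0,0]
    X=c['R'].T@(np.array([*n,1])*z-c['t']); o.append((*np.round(R.T@(X[:2]-P['o'])*1e3).astype(int).tolist(),int(round(X[2]*1e3)),p[v,u].tolist()))
  print(v,o)
"
```

```text
170 [(-17, -162, 235, [47, 47, 46]), (-31, -166, 229, [41, 41, 39]), (-47, -179, 219, [48, 48, 47])]
172 [(-19, -168, 225, [45, 44, 43]), (-33, -173, 219, [47, 46, 45]), (-45, -178, 214, [48, 47, 46])]
174 [(-18, -169, 219, [50, 49, 48]), (-31, -169, 215, [46, 45, 44]), (-46, -181, 206, [64, 64, 63])]
176 [(-17, -167, 213, [47, 46, 45]), (-31, -170, 208, [56, 56, 55]), (-220, -548, -4, [85, 86, 83])]
178 [(-17, -170, 205, [50, 50, 49]), (-29, -169, 202, [109, 110, 107]), (-210, -528, -1, [94, 95, 92])]
180 [(-19, -175, 196, [59, 58, 57]), (-29, -169, 196, [116, 117, 114]), (-200, -510, 0, [91, 92, 89])]
182 [(-19, -177, 189, [54, 54, 53]), (-30, -172, 187, [116, 117, 114]), (-193, -495, 0, [88, 90, 87])]
184 [(-16, -171, 186, [50, 49, 49]), (-30, -174, 180, [114, 116, 114]), (-187, -485, -2, [108, 110, 107])]
186 [(-16, -173, 178, [52, 52, 51]), (-27, -170, 176, [118, 121, 118]), (-178, -468, -1, [165, 158, 139])]
188 [(-15, -172, 172, [111, 107, 94]), (-28, -173, 167, [100, 101, 99]), (-77, -256, 116, [114, 99, 67])]
190 [(-55, -264, 112, [127, 109, 69]), (-63, -249, 116, [45, 43, 40]), (-71, -244, 116, [40, 37, 33])]
192 [(-46, -244, 116, [44, 39, 33]), (-57, -238, 115, [41, 39, 34]), (-64, -230, 117, [41, 38, 35])]
194 [(-40, -233, 116, [44, 67, 44]), (-49, -223, 117, [49, 88, 51]), (-59, -222, 115, [45, 63, 43])]
196 [(-18, -185, 138, [56, 115, 66]), (-30, -183, 135, [60, 124, 69]), (-39, -180, 133, [58, 115, 66])]
198 [(-13, -175, 138, [57, 117, 65]), (-26, -175, 133, [63, 132, 74]), (-31, -165, 136, [63, 126, 73])]
200 [(-11, -174, 132, [53, 96, 57]), (-21, -166, 132, [62, 127, 72]), (-33, -171, 126, [64, 106, 70])]
202 [(-12, -177, 123, [62, 72, 64]), (-19, -162, 128, [66, 86, 69]), (-28, -161, 125, [72, 75, 73])]
204 [(-6, -164, 124, [60, 59, 59]), (-17, -160, 123, [67, 67, 68]), (-26, -159, 120, [69, 69, 69])]
```

The scene depth puts the visible fingertip about 30 mm above the button, directly over it. The shut fingers seem to end short of the reported TCP, so I'll go on down and rely on the force.

Request:
send_rows:
  commands: "0 0 0 2 0 0 0;0 0 0 4 0 0 0;0 0 0 6 0 0 0;0 0 0 8 0 0 0;0 0 0 8 0 0 0"

```text
time_s: 21.82
eef_pos: [0.5491, -0.3147, 0.1214]
eef_rot: [0.697, 0.717, 0.002, -0.0]
ft_force: [-0.5, -0.5, 0.1]
grip_width: -0.003
```

Request:
send_rows:
  commands: "0 0 0 2 0 0 0;0 0 0 4 0 0 0;0 0 0 6 0 0 0;0 0 0 8 0 0 0;0 0 0 8 0 0 0"

```text
time_s: 22.23
eef_pos: [0.5492, -0.3147, 0.1136]
eef_rot: [0.697, 0.717, 0.002, -0.0]
ft_force: [-0.2, 0.1, 0.3]
grip_width: -0.005
```

```bash
python3 -c "
from tub import *
s,p,f=state();print(p,s['eef_pos'],s['ft_force'],s['q'],s['tau'].round(1),s['time_s'])
q,_=manip.snapshot('scene')
cv2.imwrite('pics/c11.png',cv2.resize(np.ascontiguousarray(q[140:260,170:310,::-1]),(784,672))[:600])"
```

```text
[ -29.42559242 -180.00979948] [ 0.5492173  -0.31466876  0.11362581] [-0.19914788  0.06576791  0.343071  ] [-0.62804657  0.32804571  0.25394021  1.49668158  0.00337047  0.91523678] [  0.  -45.   32.5  -0.1   0.    0. ] 22.2333
```

```bash
cat > tip.py <<'E'
from tub import *
p,d=manip.snapshot('scene'); c=manip.calibration('scene')
v,u=np.mgrid[150:215,225:255]; n=cv2.undistortPoints(np.c_[u.ravel(),v.ravel()].astype(float)[:,None],c['intrinsics'],c['distortion'])[:,0]
z=d[150:215,225:255].ravel(); X=(np.c_[n,np.ones(len(n))]*z[:,None]-c['t'])@c['R']
Q=(X[:,:2]-P['o'])@R*1e3; g=p[150:215,225:255].reshape(-1,3).astype(int)
grn=g[:,1]>g[:,0]+25
m=(z>0)&(abs(Q[:,0]+30)<30)&(abs(Q[:,1]+180)<30)&~grn&(X[:,2]>.128)
k=np.argsort(X[m,2])[:12]; print('lowest non-green',np.c_[Q[m][k],X[m,2][k]*1e3].round().astype(int).tolist())
print('green',grn.sum(),np.percentile(X[grn,2]*1e3,[10,50,90]).round(1), 'tcp z',manip.observe()['eef_pos'][2])
E
python3 tip.py
```

```text
lowest non-green [[-11, -167, 128], [-1, -180, 129], [-8, -181, 129], [-23, -181, 145], [-33, -172, 149], [-18, -182, 150], [-22, -170, 151], [-19, -178, 151], [-26, -173, 151], [-29, -171, 151], [-20, -173, 153], [-15, -183, 154]]
green 70 [127.  134.9 137.2] tcp z 0.11411697159519013
```

Request:
send_rows:
  commands: "0 0 0 2 0 0 0;0 0 0 4 0 0 0;0 0 0 6 0 0 0;0 0 0 8 0 0 0;0 0 0 8 0 0 0"

```text
time_s: 22.75
eef_pos: [0.5492, -0.3146, 0.1055]
eef_rot: [0.697, 0.717, 0.002, -0.0]
ft_force: [-0.3, 0.0, 0.7]
grip_width: 0.001
```

Request:
send_rows:
  commands: "0 0 0 1.5 0 0 0;0 0 0 3 0 0 0;0 0 0 4 0 0 0;0 0 0 4 0 0 0"

```text
time_s: 23.08
eef_pos: [0.5496, -0.3149, 0.1023]
eef_rot: [0.697, 0.717, 0.002, 0.0]
ft_force: [0.3, -0.3, 0.6]
grip_width: -0.003
```

Request:
send_rows:
  commands: "0 0 0 1.5 0 0 0;0 0 0 3 0 0 0;0 0 0 4 0 0 0;0 0 0 4 0 0 0"

```text
time_s: 23.42
eef_pos: [0.5497, -0.315, 0.0986]
eef_rot: [0.697, 0.717, 0.002, 0.001]
ft_force: [-0.1, 1.1, 3.3]
grip_width: -0.0
```

Request:
send_rows:
  commands: "0 0 0 1 0 0 0;0 0 0 2 0 0 0;0 0 0 3 0 0 0;0 0 0 3 0 0 0"

```text
time_s: 23.75
eef_pos: [0.5497, -0.315, 0.0968]
eef_rot: [0.697, 0.717, 0.002, 0.001]
ft_force: [-2.0, 0.1, 7.1]
grip_width: -0.0
```

Request:
send_rows:
  commands: "0 0 0 1.5 0 0 0;0 0 0 3 0 0 0;0 0 0 3 0 0 0;0 0 0 3 0 0 0"

```text
time_s: 24.08
eef_pos: [0.5498, -0.3151, 0.0966]
eef_rot: [0.697, 0.717, 0.002, 0.002]
ft_force: [-4.6, 3.4, 15.1]
grip_width: -0.002
```

The button is fully down: force over 4 N and the TCP has stopped. Now I release and check.

Request:
send_rows:
  commands: "0 0 0 -10 0 0 0;0 0 0 -35 0 0 0;0 0 0 -70 0 0 0;0 0 0 -90 0 0 0;0 0 0 -90 0 0 0;0 0 0 -90 0 0 0"

```text
time_s: 24.58
eef_pos: [0.5504, -0.3157, 0.1838]
eef_rot: [0.697, 0.717, 0.002, 0.002]
ft_force: [-0.8, 0.5, -0.1]
grip_width: 0.001
```

```bash
python3 tip.py; python3 -c "
from tub import *
tub('pics/t12.png')
s,p0,f=state(); print(p0,s['eef_pos'],f,s['time_s'])
p=cv2.imread('pics/t12.png'); h=p.astype(int)[205:250,315:360]
r=(h[...,2]>h[...,1]+70)&(h[...,2]>h[...,0]+70);v,u=np.nonzero(r)
print(r.sum(),u.min()+315,u.max()+315,v.min()+205,v.max()+205,np.degrees(np.arctan(np.polyfit(u,v,1)[0])))"
```

```text
lowest non-green [[-12, -195, 128], [-8, -181, 129], [-21, -175, 218], [-20, -184, 218], [-19, -176, 219], [-17, -185, 219], [-28, -176, 219], [-30, -172, 221], [-24, -173, 222], [-19, -176, 222], [-31, -174, 223], [-20, -172, 223]]
green 75 [117.6 133.6 137. ] tcp z 0.1818482137809829
lid px 1322 lo [-58.5 -40.8] hi [54.2 68.6] mid [-2.1 13.9]
[ -29.71922254 -180.0899795 ] [ 0.54891647 -0.31471513  0.1806267 ] [-0.63835659 -0.01099174] 24.6833
69 325 346 216 237 -44.742489254579496
```

```bash
python3 -c "
from plant import manip
print(manip.close_job())"
```

```text
the job is handed in; nothing more can be done
None
```

The green-lidded tub is loaded and latched in its home place, the start button has been pressed and released, and the job is handed in at about 25 s. No verdict came back.

**What I did:** I pushed the tub sideways until it met the rail while still on the shelf, at y ≈ 273. I then slid it along the rail past the latch and into the buffer, up to the hard stop. The highest push force I read was about 16 N, below the 20 N limit.

**Last checks:**
- **Tub:** it sits at y ≈ 14 mm. The camera puts it at x ≈ −2, about where it read when it was pressed against the rail.
- **Latch:** it matches its starting shut pose to within a pixel (slope −44.7° against −44.9°).
- **Button:** it went down to a stop, about 5.5 mm of travel with up to 15 N on the tool. After release its top reads about 137 mm again, so it is back up.

**What disagreed:**
- **Fingertip height:** the shut fingers ended about 35 mm short of the reported tool point. My first press attempt stopped above the button without touching it. It also means I pushed the tub near its lid rather than 40 mm above the deck. I saw no sign of tipping.
- **Bystanders:** I did not measure them again at the end. The arm felt no unexpected contact, and nothing looked moved in the pictures I viewed.

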